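# Dock the recipe tablet in its spring-jaw stand

## Robot

A 7-joint arm with a two-finger parallel gripper is mounted at the origin on a cart in front of the work surface, level with it; the furniture and walls round the work are solid. World frame = base frame: x ahead of the robot, y to its left, z up, the work surface at z = 0. Lengths are in m, angles in rad, forces in N, time in s.
With the tool pointing down it reaches from about 0.425 to 1.025 m from the base axis. Payload 9.4 kg.
Tool frame: the origin (TCP) lies where the fingers leave the gripper's body, on its centre line; the fingertips stand 84 mm ahead of it and the grasp point (between the pads) lies 65 mm ahead of it; y points along the fingers, x is the direction in which the jaws open and shut, and the axes are right-handed (so a half turn about y gives the same grasp; the last joint's range is limited). The gripper opens to 93 mm and grips with 3 to 60 N. Pads are 15 mm wide; open, the fingers measure 128 mm over their backs; the gripper's body (75 mm by 188 mm) begins 65 mm behind the grasp point.
Start: joints at [-0.858, 0.599, -0.003, 1.599, 0.002, 0.943, -0.08], TCP at [0.515, 0.51, 0.303] pointing down, gripper open.
Joint ranges: [-2.57, 2.57], [-0.35, 1.97], [-1.29, 1.29], [0.11, 2.56], [-1.05, 4.19], [0.11, 1.86], [-2.63, 2.63]. Speed limits (rad/s): [2.22, 2.22, 3.01, 3.01, 3.14, 3.14, 3.14].

## Interface

Orientations are given as a unit quaternion [w, x, y, z].
In Python, from bench import bot gives the robot as it stands.
- The arm moves only by the tool jog_arm, never from a script. Its argument "series" is a list of rows, each a list of 6 numbers: the shift along the tool's x, y, z in mm, then the turn, a rotation vector about the tool's x, y, z in rad. A call has 1 to 12 rows; each row is the pose to reach, as a shift and turn from the pose measured when the call began, along the tool's axes at that moment; what a row does not reach only later rows make up. A row lasts 1/10 s, in which the tool goes at most 50 mm and 8.59 degrees, less where a joint would pass 70% of its speed; a pose out of reach is approached as far as the arm can. A call with a gripper value outside its range is refused whole. "grip" is the closure, from 0 (fully open) to 1 (shut), set as the call begins (left out, the last holds). The fingers move at their own pace and stop on an object; the grip force is fixed at half the most. Time passes only in rows, so rows that repeat a pose let the fingers close. It gives the time, the measured TCP pose, the force and the opening at its end, in the units of the state.
- bot.sense(): the state, without advancing time (a new reading comes with each control period).
- bot.read_camera(name): name is "scene" or "top" or "wrist"; returns a dict with "img" (480x640x3 uint8, blue, green, red), "range_z" (480x640 float32, m along the optical axis (not along the pixel's ray), 0 where there is no reading), "intrinsics" (3x3 intrinsics, pixels), "origin" and "rotation" of the camera in the world; the wrist camera has in their place "hand_eye" (4x4, takes a point from camera to tool coordinates, whose origin is the TCP and whose axes are the tool frame's). Camera axes: x right, y down, z forward; pixel columns grow to the right and rows downward; lengths in m; the calibration is good to about 2 mm. A picture is of the moment at which its call begins: read the wrist's pose just before it.
- bot.hand_in(): hands the job in, once; it reports no verdict.
The state is a dict: "clock": time; "q": joint angles; "joint_vel": joint speeds; "tau": joint torques, N m; "tcp_pos": TCP position; "tool_rot": TCP orientation; "ft_force": force on the tool from outside, world axes, zero at the start; "moment": the same for the moment, N m; "opening": finger opening in m.
Only numpy, scipy, OpenCV 4.12 (cv2) and the standard library are available. Lean on these libraries where they do the work, as an engineer would, in place of code of your own. Each camera call takes 0.05 s, during which the arm holds its last target.

## Task

The recipe tablet lies loosely on its sloping counter stand. Without lifting it off, first slide it gently sideways along the ledge until it rests against the metal side stop, then press its upper edge down until the spring jaw snaps over it and it lies flat on the stand, and finally swing the keeper lever fully shut over its top edge. Do not push or press the tablet hard, let go of everything, and leave the pepper mill, cup and glass where they stand.

Things in the scene. Friction and masses are not known exactly. Their poses are not given: they have to be found in the camera images.
- seat (a point): Point on the fixed light-wood stand where the docked tablet's centre lies. Axes: x up the slope (25 deg to the worktop, rising away from the robot), y level along the ledge to the left, z out of the face. In this frame, mm: wooden face, faced with rubber, at z -5, x -71..63, y -75..75; ledge under the tablet's lower edge at x -65, with a lip over that edge (x -75..-59, y -80..80, z 8.5..13.5).
- side_stop (a point): Middle of the contact side of the rubber-faced aluminium side stop at the right end of the stand, a fence 80 mm long up the slope and 26 mm high above the face. In the seat's frame its contact side is at y -95 mm (this point: x -5, z 5), so the tablet touches it when their centres agree along y.
- tablet_center (a point): Centre of the tablet, a loose slab 130 x 190 x 10 mm with dark screen, 0.26 to 0.49 kg; x along its 130 mm side (up the slope), y its 190 mm side, z out of the screen. Start: lower edge on the ledge, upper edge on top of the jaw nose, about 0.15 rad up from the face, and 25 to 45 mm too far left (+y). Sliding it takes 2 to 8 N. Docked, centre and axes agree with the seat's.
- jaw_nose (a point): Tip of the grey nose of the sprung aluminium jaw at the middle of the tablet's upper edge; the nose is 60 mm wide along the ledge with 45 degree slopes and reaches 7 mm further out than this point. Closed, the tip is at x 60.5, y 0, z 10.5 mm in the seat's frame, so it overhangs the docked tablet's front by 4.5 mm.
- spring_jaw (a joint): Slide of the jaw up the slope, m: 0 closed, at most 0.010. Pressing the tablet near its upper edge, square to the face, with about 10 to 22 N makes it open some 5 mm; then it snaps back to 0 over the edge and the tablet's back meets the rubber-faced stand, which gives only a little.
- keeper (a joint): Angle a of the aluminium keeper lever, rad: 0 shut (end stop; points down the slope over the tablet's upper edge), 1.57 points left, 2.3 fully open. It turns about the face's normal on a post at x 85, y 60 mm in the seat's frame, stays where it is left (about 1.5 N at its peg) and clears the docked tablet by 2.5 mm; a tablet not pressed home is in its way.
- keeper_peg (a point): Middle of the lever's upright round grey peg, 12 mm thick, 36 mm long along the face's normal (18 mm either side of this point), 45 mm from the pivot. At lever angle a it is, in the seat's frame, at x 85 - 45 cos a, y 60 + 45 sin a, z 32.5 mm. The lever's flat arm (and pivot hub, with a screw 1.5 mm high) begins 18 mm below this point.
- pepper_mill: Turned dark wooden pepper mill, 58 mm wide, 170 mm tall, origin at the centre of its foot: leave alone.
- espresso_a: White espresso cup with a green band, 63 mm wide, 51 mm tall, origin under its foot: leave alone.
- teal_glass: Blue-green drinking glass, 68 mm wide, 84 mm tall, origin under its foot: leave alone.
Things that resemble listed ones, but are neither listed nor needed, are in the scene too. Of the things that look like the part that bears tablet_center, the largest one is meant.

How it is judged:
On the way, in this order (a step that is already met when the one before it is completed fails the run):
1. the tablet has been slid against the side stop, still on top of the jaw nose (y of tablet_center in the frame of seat between -0.004 and 0.0035 m and z of tablet_center in the frame of seat above 0.006 m), for 0.2 s.
2. the tablet is pressed home and the jaw has snapped over its upper edge (y of tablet_center in the frame of seat between -0.004 and 0.0035 m and z of tablet_center in the frame of seat between -0.003 and 0.003 m and x of tablet_center in the frame of seat between -0.004 and 0.004 m and angle between the z axis of tablet_center and the z axis of seat, either way round below 0.04 rad and value of joint spring_jaw below 0.002 m), for 0.2 s.
3. the keeper lever is shut (z of tablet_center in the frame of seat between -0.003 and 0.003 m and x of tablet_center in the frame of seat between -0.004 and 0.004 m and angle between the z axis of tablet_center and the z axis of seat, either way round below 0.04 rad and value of joint spring_jaw below 0.002 m and value of joint keeper below 0.15 rad), for 0.2 s.
At the end, for the whole second after the job is handed in: The tablet is at rest in the stand: its centre within 3.5 mm of the seat along the ledge (touching the side stop), within 4 mm along the slope and 3 mm off the face, lying flat within 0.04 rad, the spring jaw closed over its upper edge (within 2 mm), and the keeper lever shut within 0.15 rad (all of step 3 and y of tablet_center in the frame of seat between -0.004 and 0.0035 m and linear speed of tablet below 0.02 m/s).
It fails at once if the tablet is pushed or pressed with more than 60 N (contact force between any of the fingers, the arm and tablet above 60 N).
It fails at once if the tablet is lifted off the stand (distance between tablet_center and seat above 0.09 m).
It fails at once if the pepper mill, cup or glass is moved by more than 30 mm (distance of any of pepper_mill, espresso_a, teal_glass from where it was at the start of the episode above 0.03 m).
It also fails if it takes over 58 s, if anything falls off the work surface, if the arm or the gripper's body presses on something with over 40 N, if the wrist force passes 120 N, or if a joint passes its speed limit or range.

## Working session

There is one attempt and no reset: what is moved stays moved. The work goes in short steps, Python scripts to look and compute and a tool call to move; the robot and the scene stay as the last step left them, time stands still between calls to the robot, and variables do not carry over. Pictures are saved under pics/ and viewed, and the job is handed in when it is done.

Besides the shell and the picture viewer there is one more tool, called as name(argument=value, ...), one argument or row to a line, values as JSON. jog_arm: Moves the arm, as the interface text tells. Its arguments: {"type":"object","properties":{"series":{"type":"array"},"grip":{"type":"number"}},"required":["series"]}

```bash
ls; mkdir -p pics; python3 - <<'E'
from bench import bot
import cv2,numpy as np
s=bot.sense();print(s)
for n in["scene","top","wrist"]:
    r=bot.read_camera(n);cv2.imwrite(f"pics/{n}0.png",r["img"]);np.savez(f"pics/{n}0.npz",**r)
    print(n,r["intrinsics"].tolist(),r.get("origin"),r.get("rotation"),r.get("hand_eye"))
E
```

```text
pics
{'clock': 0.0, 'q': array([-0.8576698 ,  0.60009382, -0.00257021,  1.60010514,  0.001754  ,
        0.94293963, -0.07979643]), 'joint_vel': array([ 0.00018931,  0.0001408 ,  0.00010971, -0.00078732,  0.00017505,
        0.00164809,  0.00223205]), 'tau': array([-1.71796120e-03, -7.65078235e+01,  1.49730384e+00, -2.52343440e+01,
       -5.22818102e-02,  1.71137578e-02,  1.74248607e-04]), 'tcp_pos': array([0.51464825, 0.51013687, 0.30189094]), 'tool_rot': array([-0.65363439,  0.65410787,  0.26867767, -0.26966142]), 'ft_force': array([ 0.06812075, -0.32003015,  0.71908575]), 'moment': array([-0.03654737,  0.03510993, -0.03683917]), 'opening': 0.09318444166711451}
scene [[508.988853978923, 0.0, 318.9358376882483], [0.0, 508.988853978923, 235.70593078152876], [0.0, 0.0, 1.0]] [-0.58013643  0.60702763  1.05123075] [ 0.23997429 -0.47486687  0.75777428 -0.37774586] None
top [[452.7485578732814, 0.0, 324.1830520014548], [0.0, 452.7485578732814, 247.57476264508605], [0.0, 0.0, 1.0]] [0.39154674 0.03325208 1.53405596] [ 0.0462271  -0.70188705  0.7101228  -0.03071217] None
wrist [[384.9280797219526, 0.0, 318.9040219033269], [0.0, 384.9280797219526, 239.95762725590947], [0.0, 0.0, 1.0]] None None [[ 9.99999631e-01 -8.39705189e-04  1.82976877e-04 -3.75500932e-04]
 [-4.21838856e-04 -2.94095865e-01  9.55775834e-01 -8.12936546e-02]
 [-7.48757185e-04 -9.55775558e-01 -2.94096110e-01  8.03271526e-02]
 [ 0.00000000e+00  0.00000000e+00  0.00000000e+00  1.00000000e+00]]
```

View pics/scene0.png

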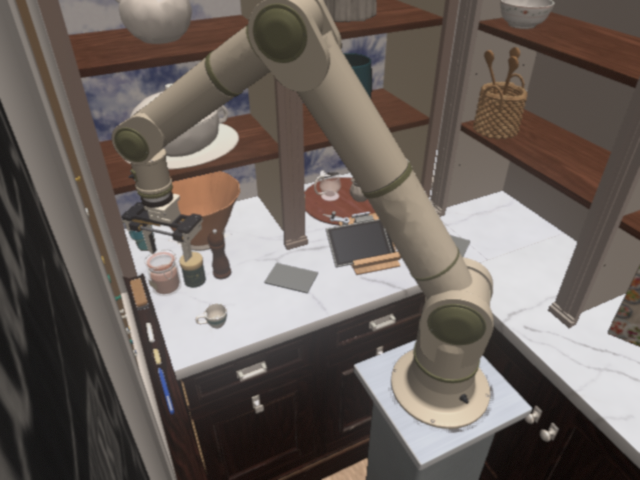

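View pics/top0.png

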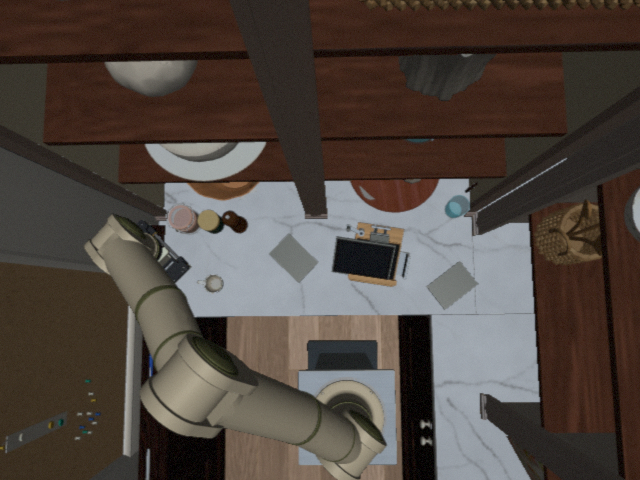

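View pics/wrist0.png

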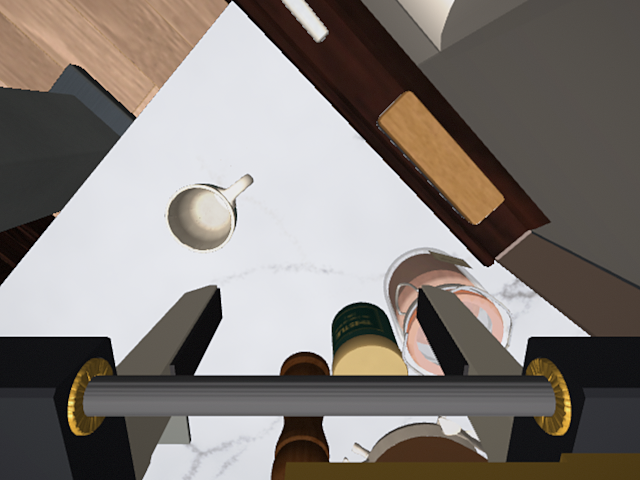

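```bash
cat > h.py <<'E'
import numpy as np,cv2
from scipy.spatial.transform import Rotation as R
def rot(q): return R.from_quat([q[1],q[2],q[3],q[0]]).as_matrix()
def load(n):
    return dict(np.load(f"pics/{n}.npz",allow_pickle=True))
def pts(r,T=None):
    K=r["intrinsics"];d=r["range_z"];v,u=np.mgrid[:480,:640]
    P=np.stack([(u-K[0,2])/K[0,0]*d,(v-K[1,2])/K[1,1]*d,d],-1)
    P[d==0]=np.nan
    if "origin" in r: return P@rot(r["rotation"]).T+r["origin"]
    he=r["hand_eye"];p,q=T
    P=P@he[:3,:3].T+he[:3,3]
    return P@rot(q).T+p
E
python3 - <<'E'
from h import *
r=load("top0");P=pts(r)
for uv in[(333,240),(365,258),(345,258),(390,258),(404,258),(380,230),(250,290),(430,250),(293,257),(452,285),(390,283),(378,238),(316,216),(214,283),(456,206),(234,220),(349,228),(361,231)]:
    print(uv,P[uv[1],uv[0]].round(4))
c=r["img"][205:295,310:430];cv2.imwrite("pics/topc.png",cv2.resize(c,None,fx=6,fy=6,interpolation=cv2.INTER_CUBIC))
r=load("scene0");c=r["img"][180:290,290:440];cv2.imwrite("pics/scc.png",cv2.resize(c,None,fx=5,fy=5,interpolation=cv2.INTER_CUBIC))
print(rot([-0.65363439,  0.65410787,  0.26867767, -0.26966142]).round(3))
E
```

```text
(333, 240) [0.5844 0.0357 0.0049]
(365, 258) [ 0.5155 -0.0668  0.0771]
(345, 258) [ 0.5166 -0.0025  0.073 ]
(390, 258) [ 0.514  -0.1465  0.0826]
(404, 258) [ 0.5157 -0.1953  0.056 ]
(380, 230) [ 0.604  -0.1158  0.0903]
(250, 290) [0.418  0.3179 0.0055]
(430, 250) [ 0.5458 -0.2909  0.0075]
(293, 257) [0.5284 0.1726 0.001 ]
(452, 285) [ 0.4272 -0.3582  0.0139]
(390, 283) [ 0.4352 -0.1489  0.0459]
(378, 238) [ 0.5757 -0.1069  0.1096]
(316, 216) [0.6641 0.092  0.0267]
(214, 283) [0.4429 0.4404 0.0059]
(456, 206) [ 0.6945 -0.3834  0.0112]
(234, 220) [0.6326 0.3421 0.1519]
(349, 228) [ 0.6025 -0.0143  0.1519]
(361, 231) [ 0.5984 -0.0535  0.1123]
[[ 0.71  -0.001 -0.704]
 [ 0.704 -0.001  0.71 ]
 [-0.002 -1.    -0.   ]]
```

View pics/topc.png

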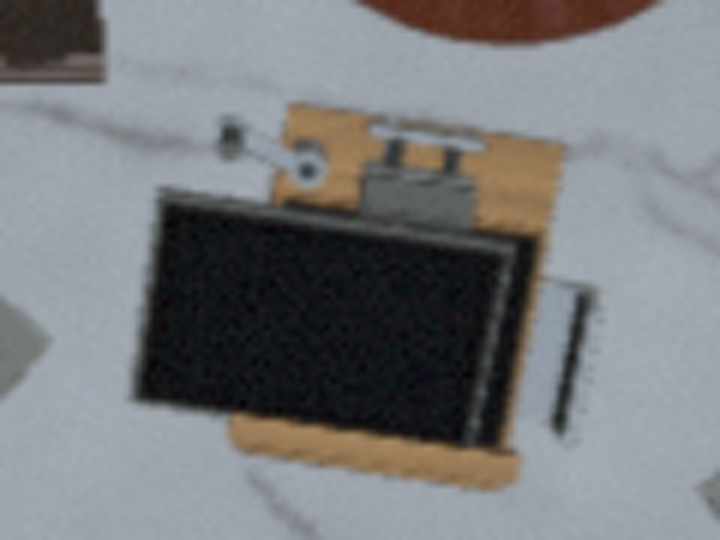

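View pics/scc.png

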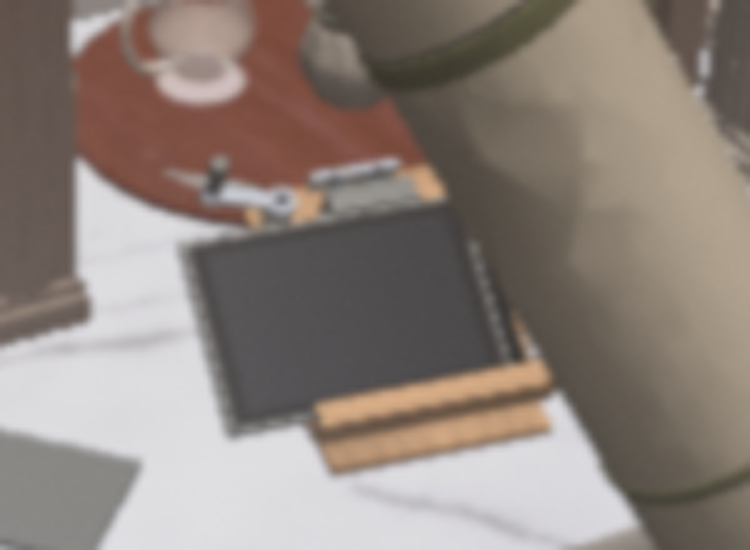

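jog_arm(
  series=[
    [-32, -6, -36, 0, -0.06, 0],
    [-64, -12, -73, 0, -0.13, 0],
    [-96, -18, -109, 0, -0.2, 0],
    [-128, -23, -145, 0, -0.26, 0],
    [-160, -28, -182, 0, -0.33, 0],
    [-192, -34, -218, 0, -0.4, 0],
    [-224, -39, -254, 0, -0.46, 0],
    [-256, -45, -291, 0, -0.53, 0],
    [-288, -50, -327, 0, -0.6, 0],
    [-320, -56, -363, 0, -0.66, 0],
    [-352, -61, -400, 0, -0.72, 0],
    [-384, -67, -436, 0, -0.785, 0],
  ],
)

```text
clock: 1.35
tcp_pos: [0.5487, -0.0718, 0.3698]
tool_rot: [-0.501, 0.501, 0.499, -0.5]
ft_force: [-0.1, 0.5, -0.1]
opening: 0.0928
```

jog_arm(
  series=[
    [0, 0, 0, 0, 0, 0],
    [0, 0, 0, 0, 0, 0],
  ],
)

```text
clock: 1.55
tcp_pos: [0.5484, -0.0733, 0.3697]
tool_rot: [-0.502, 0.502, 0.498, -0.499]
ft_force: [0.4, 0.8, 0.2]
opening: 0.0932
```

```bash
cat > cap.py <<'E'
import sys
from bench import bot
import cv2,numpy as np
n,cam=sys.argv[1],sys.argv[2]
s=bot.sense();r=bot.read_camera(cam)
cv2.imwrite(f"pics/{n}.png",r["img"]);np.savez(f"pics/{n}.npz",p=s["tcp_pos"],q=s["tool_rot"],**r)
print(s["clock"],s["tcp_pos"].round(4),s["tool_rot"].round(4),s["ft_force"].round(2),s["q"].round(2),s["opening"])
E
python3 cap.py w1 wrist
```

```text
1.55 [ 0.5484 -0.0733  0.3697] [-0.5015  0.5016  0.498  -0.4989] [0.42 0.77 0.24] [ 0.13  0.32 -0.14  1.91  0.06  0.91  1.53] 0.09319717989355558
```

View pics/w1.png

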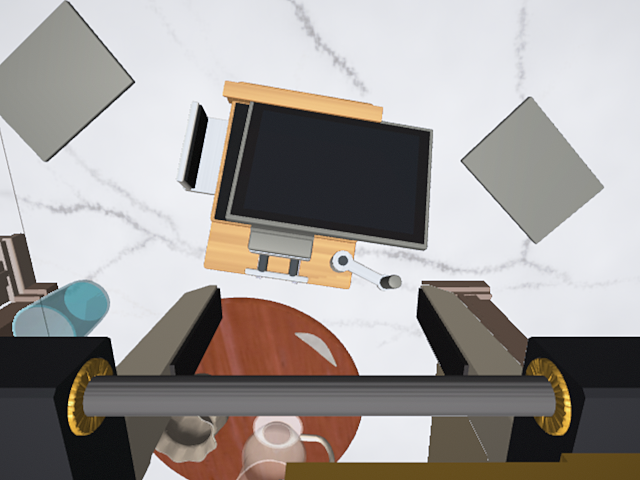

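```bash
python3 - <<'E'
from h import *
r=load("w1");c=r["img"][60:310,165:445]
c=cv2.resize(c,None,fx=2.8,fy=2.4*2.8/2.4,interpolation=cv2.INTER_CUBIC)[:, :]
c=cv2.resize(r["img"][70:300,170:450],(784,644),interpolation=cv2.INTER_CUBIC)[:600]
cv2.imwrite("pics/w1c.png",c)
P=pts(r,(r["p"],r["q"]))
np.save("pics/w1P.npy",P)
for uv in[(260,150),(400,150),(400,230),(250,210),(300,90),(343,261),(392,281),(280,240),(215,255),(196,110),(215,150)]:print(uv,P[uv[1],uv[0]].round(4))
E
```

```text
(260, 150) [ 0.493  -0.1318  0.0701]
(400, 150) [0.4949 0.0064 0.0556]
(400, 230) [0.5648 0.0007 0.1033]
(250, 210) [ 0.5445 -0.1386  0.1044]
(300, 90) [ 4.339e-01 -9.520e-02  2.000e-04]
(343, 261) [ 0.5922 -0.0529  0.1119]
(392, 281) [ 0.5974 -0.0133  0.1479]
(280, 240) [ 0.5731 -0.1119  0.1058]
(215, 255) [ 0.5945 -0.1799  0.0861]
(196, 110) [ 0.4558 -0.1918  0.0638]
(215, 150) [ 0.4942 -0.1812  0.0479]
```

View pics/w1c.png

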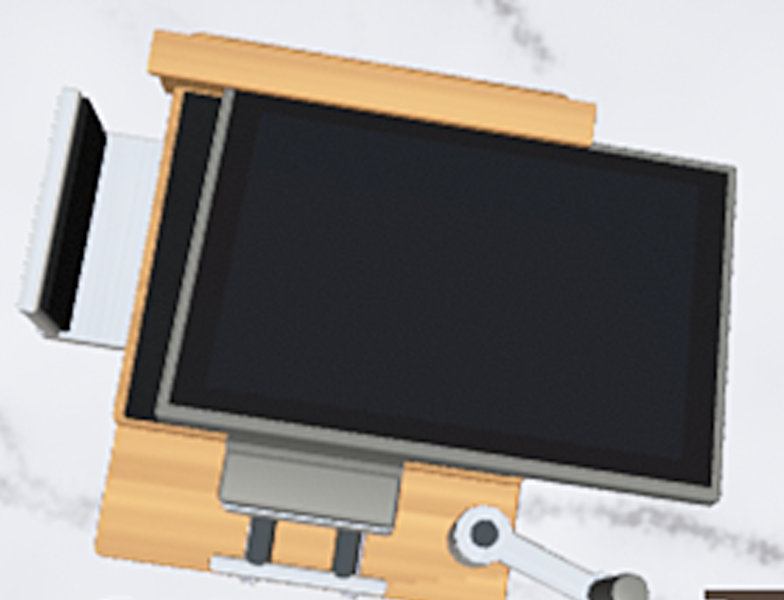

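```bash
cat > fit.py <<'E'
from h import *
from scipy.optimize import least_squares
r=load("w1");P=np.load("pics/w1P.npy");K=r["intrinsics"]
he=r["hand_eye"];Rt=rot(r["q"]);Rc=Rt@he[:3,:3];oc=Rt@he[:3,3]+r["p"]
def proj(X):
    c=(X-oc)@Rc;return c[:,:2]/c[:,2:]*K[0,0]+K[:2,2]
def pose(v):
    yaw,sl=v[3],v[4]
    return np.array(v[:3]),R.from_euler('ZY',[yaw,-sl]).as_matrix()
def crop(u): u=np.array(u,float);return u/2.8+[170,70]-0.3
M=np.array([[85,60,16],[-75,80,13.5],[-59,80,13.5],[-75,-80,13.5],[-59,-80,13.5],[63,-75,-5],[-45,-95,21],[35,-95,21]])/1e3
uv=crop([[485,533],[594,103],[592,146],[155,31],[149,73],[125,418],[78,92],[42,322]])
if __name__=="__main__":
    f=lambda v:(lambda p,A:(proj(M@A.T+p)-uv).ravel())(*pose(v))
    for free in(0,1):
        g=(lambda w:f(w)) if free else (lambda w:f(list(w)+[np.deg2rad(25)]))
        x0=[.52,-.1,.08,-.1]+([.436] if free else [])
        s=least_squares(g,x0,loss='soft_l1');v=list(s.x)+([] if free else [np.deg2rad(25)])
        print(np.round(v,4),f(v).reshape(-1,2).round(1).tolist())
        if not free: v0=v
    p,A=pose(v0);np.savez("seat.npz",p=p,A=A)
    L=lambda u:((P[u[1],u[0]]-p)@A*1e3).round(1)
    for n,u in dict(hub=(343,257),peg=(394,280),wood=(215,255),lip=(300,96),lip2=(350,107),stoptop=(186,140),foot=(215,150)).items(): print(n,L(u))
    # tablet plane
    m=np.zeros((480,640),np.uint8);cv2.fillPoly(m,[np.array([[258,112],[420,136],[414,234],[240,208]])],1)
    Q=(P[m>0]-p)@A*1e3;Q=Q[~np.isnan(Q).any(1)]
    c=np.linalg.lstsq(np.c_[Q[:,:2],np.ones(len(Q))],Q[:,2],rcond=None)[0];print("tablet plane",c, np.std(Q@[-c[0],-c[1],1]-c[2]))
    # tablet corners by ray-plane
    n=np.array([-c[0],-c[1],1.])
    for uvc in crop([[232,92],[735,169],[716,503],[158,416]]):
        d=Rc@np.array([(uvc[0]-K[0,2])/K[0,0],(uvc[1]-K[1,2])/K[0,0],1]);o=(oc-p)@A*1e3;dd=d@A
        t=(c[2]-n@o)/(n@dd);print("corner",(o+t*dd).round(1))
E
python3 fit.py
```

```text
[ 0.5133 -0.1009  0.0588 -0.1592  0.4363] [[0.0, -0.1], [0.8, 0.2], [-0.4, -0.3], [-0.6, 0.1], [-1.2, 0.0], [-5.5, 1.3], [4.5, 0.3], [1.9, -2.0]]
[ 0.5136 -0.1008  0.056  -0.159   0.3992] [[-0.5, 0.0], [0.9, -0.1], [-0.3, -0.4], [-0.4, -0.2], [-0.9, 0.0], [-4.0, 1.1], [5.0, 0.8], [3.3, -0.9]]
hub [82.6 59.2 19.9]
peg [ 99.4 100.7  54.7]
wood [ 95.6 -65.1 -14.5]
lip [-70.1  -3.6  17.1]
lip2 [-67.8  47.1  15.9]
stoptop [  -4.8 -102.2   23.8]
foot [-10.2 -82.3  -7.4]
tablet plane [ 1.54383707e-01 -6.84313330e-03  1.81284461e+01] 0.7011303508258844
corner [-59.2 -49.9   9.3]
corner [-61.6 134.8   7.7]
corner [ 65.2 133.8  27.3]
corner [ 64.  -51.8  28.4]
```

```bash
cat > go.py <<'E'
import sys
from h import *
from bench import bot
S=np.load("seat.npz");A=S["A"];p=S["p"]+A[:,2]*0.0025
def now():
    s=bot.sense();Rt=rot(s["tool_rot"]);tip=s["tcp_pos"]+Rt[:,1]*.084
    return s,Rt,tip
def show():
    s,Rt,tip=now()
    print("t",round(s["clock"],2),"tip(seat mm)",((tip-p)@A*1e3).round(1),"F seat",(s["ft_force"]@A).round(1),"q",s["q"].round(2),"open",round(s["opening"],4))
def plan(x,y,z,phi=0):
    # tool x = stand y rotated by phi about stand normal
    s,Rt,tip=now()
    B=A@R.from_rotvec([0,0,phi]).as_matrix()
    G=np.c_[B[:,1],-B[:,2],-B[:,0]]
    tcp=p+A@np.array([x,y,z])/1e3-G[:,1]*.084
    print("shift",((tcp-s["tcp_pos"])@Rt*1e3).round(1),"turn",R.from_matrix(Rt.T@G).as_rotvec().round(3),"tcp",tcp.round(3))
if __name__=="__main__":
    show()
    if len(sys.argv)>3: plan(*map(float,sys.argv[1:]))
E
python3 go.py -20 165 50
```

```text
t 1.6 tip(seat mm) [123.1  34.5 190.3] F seat [ 1.4 -0.2  0.4] q [ 0.13  0.32 -0.14  1.91  0.06  0.91  1.53] open 0.0929
shift [145.4 195.5  84.3] turn [-0.437  0.153  0.033] tcp [0.465 0.074 0.174]
```

jog_arm(
  series=[
    [18, 24, 10, -0.055, 0.019, 0.004],
    [36, 49, 21, -0.11, 0.038, 0.008],
    [54, 73, 32, -0.164, 0.057, 0.012],
    [73, 98, 42, -0.22, 0.077, 0.016],
    [91, 122, 53, -0.273, 0.096, 0.02],
    [109, 147, 63, -0.328, 0.115, 0.025],
    [127, 171, 74, -0.382, 0.134, 0.029],
    [145, 195, 84, -0.437, 0.153, 0.033],
    [145, 195, 84, -0.437, 0.153, 0.033],
    [145, 195, 84, -0.437, 0.153, 0.033],
  ],
  grip=1,
)

```text
clock: 2.6
tcp_pos: [0.4706, 0.0191, 0.2123]
tool_rot: [-0.419, 0.633, 0.501, -0.415]
ft_force: [0.1, -0.6, 0.4]
opening: 0.0174
```

```bash
python3 go.py -20 165 -6; python3 cap.py w2 wrist; python3 cap.py t2 top;python3 - <<'E'
from h import *
r=load("t2");cv2.imwrite("pics/t2c.png",cv2.resize(r["img"][205:295,290:410],None,fx=6,fy=6,interpolation=cv2.INTER_CUBIC))
E
```

```text
t 2.6 tip(seat mm) [ -0.9 103.4  79.5] F seat [ 0.3 -0.6  0.2] q [-0.24  0.42 -0.06  2.41  1.29  0.26 -0.11] open 0.0174
shift [62.4 81.7 16.5] turn [-0.126  0.043 -0.097] tcp [0.488 0.07  0.123]
2.6 [0.4706 0.0191 0.2123] [-0.4194  0.6329  0.501  -0.4154] [ 0.1  -0.61  0.36] [-0.24  0.42 -0.06  2.41  1.29  0.26 -0.11] 0.017412173598895325
2.65 [0.4698 0.0194 0.2113] [-0.4199  0.6336  0.5003 -0.4146] [-1.77  0.56 -0.86] [-0.24  0.42 -0.06  2.41  1.3   0.26 -0.13] 0.013850041766910879
```

View pics/w2.png

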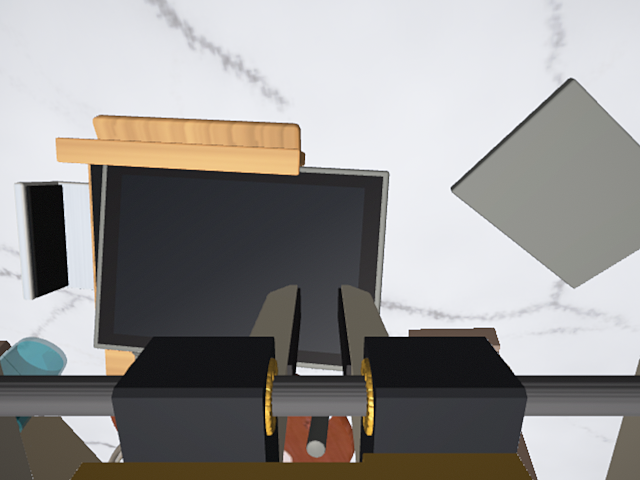

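View pics/t2c.png

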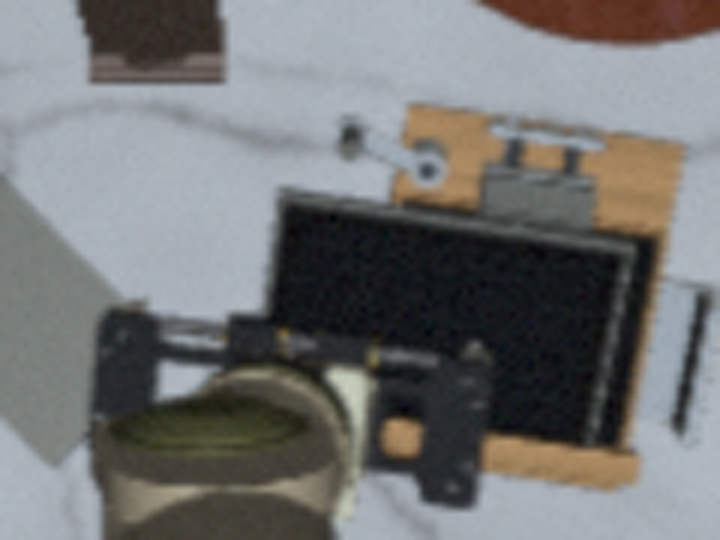

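```bash
cat >> go.py <<'E'
E
python3 - <<'E'
s=open('go.py').read()
s=s.replace("def plan(x,y,z,phi=0):","def plan(x,y,z,phi=0,tilt=0):\n    tilt=np.deg2rad(tilt-25)")
s=s.replace("B=A@R.from_rotvec([0,0,phi]).as_matrix()","B=A@R.from_rotvec([0,-tilt,0]).as_matrix()@R.from_rotvec([0,0,phi]).as_matrix()")
open('go.py','w').write(s)
E
python3 go.py -20 165 40; python3 - <<'E'
import sys;sys.path.insert(0,'.')
from go import *
t=np.deg2rad(-25);print((A@R.from_rotvec([0,-t,0]).as_matrix()).round(3))
E
```

```text
t 2.7 tip(seat mm) [ -2.  103.2  79.2] F seat [ 0.3  0.3 -0.5] q [-0.24  0.42 -0.06  2.41  1.29  0.26 -0.1 ] open 0.0095
shift [ 57.1  39.2 -14.9] turn [ 0.307  0.022 -0.104] tcp [0.504 0.068 0.173]
[[ 0.987  0.159 -0.   ]
 [-0.159  0.987  0.   ]
 [ 0.     0.     1.   ]]
```

jog_arm(
  series=[
    [7, 5, -2, 0.038, 0.003, -0.013],
    [14, 10, -4, 0.077, 0.006, -0.026],
    [21, 15, -6, 0.115, 0.008, -0.039],
    [29, 20, -7, 0.154, 0.011, -0.052],
    [36, 25, -9, 0.192, 0.014, -0.065],
    [43, 29, -11, 0.23, 0.017, -0.078],
    [50, 34, -13, 0.27, 0.019, -0.091],
    [57, 39, -15, 0.307, 0.022, -0.104],
    [57, 39, -15, 0.307, 0.022, -0.104],
    [57, 39, -15, 0.307, 0.022, -0.104],
  ],
)

```text
clock: 3.7
tcp_pos: [0.5036, 0.0682, 0.1732]
tool_rot: [0.538, -0.538, -0.459, 0.459]
ft_force: [0.1, 0.1, 1.1]
opening: 0.0004
```

```bash
python3 go.py -20 165 -6
```

```text
t 3.7 tip(seat mm) [-20.1 165.5  40.4] F seat [0.5 0.2 1. ] q [ 0.11  0.59 -0.51  2.18  0.59  0.51  0.56] open 0.0004
shift [ -0.5  42.  -19.7] turn [-0.     0.001  0.001] tcp [0.523 0.065 0.131]
```

jog_arm(
  series=[
    [0, 11, -5, 0, 0, 0],
    [0, 22, -10, 0, 0, 0],
    [0, 33, -15, 0, 0, 0],
    [0, 42, -20, 0, 0, 0],
    [0, 42, -20, 0, 0, 0],
    [0, 42, -20, 0, 0, 0],
  ],
)

```text
clock: 4.3
tcp_pos: [0.5231, 0.0652, 0.1307]
tool_rot: [0.538, -0.537, -0.459, 0.459]
ft_force: [-0.1, -0.4, 0.7]
opening: 0.0005
```

```bash
python3 go.py -20 152 -6; python3 cap.py w3 wrist
```

```text
t 4.3 tip(seat mm) [-20.2 165.6  -6.4] F seat [ 0.3 -0.4  0.6] q [ 0.07  0.67 -0.44  2.16  0.66  0.45  0.52] open 0.0005
shift [-13.6  -0.5   0.1] turn [-0.001  0.002  0.   ] tcp [0.521 0.052 0.131]
4.3 [0.5231 0.0652 0.1307] [ 0.5383 -0.5374 -0.4589  0.4592] [-0.08 -0.42  0.69] [ 0.07  0.67 -0.44  2.16  0.66  0.45  0.52] 0.0004609749953859856
```

View pics/w3.png

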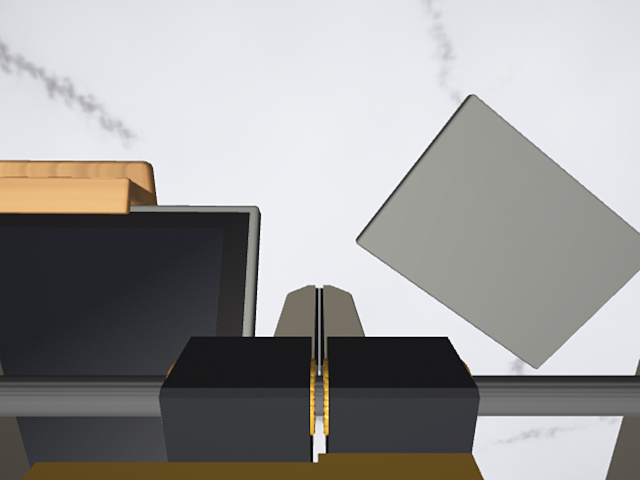

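jog_arm(
  series=[
    [0, 9, -4, 0, 0, 0],
    [-5, 9, -4, 0, 0, 0],
    [-9, 9, -4, 0, 0, 0],
    [-12, 9, -4, 0, 0, 0],
  ],
)

```text
clock: 4.75
tcp_pos: [0.5252, 0.0523, 0.1222]
tool_rot: [0.538, -0.538, -0.459, 0.459]
ft_force: [0.5, 2.5, -0.4]
opening: 0.0006
```

jog_arm(
  series=[
    [-2, 0, 0, 0, 0, 0],
    [-4, 0, 0, 0, 0, 0],
  ],
)

```text
clock: 4.95
tcp_pos: [0.5246, 0.0485, 0.1224]
tool_rot: [0.538, -0.537, -0.459, 0.459]
ft_force: [-0.3, 1.7, 0.8]
opening: 0.0003
```

jog_arm(
  series=[
    [-2, 0, 0, 0, 0, 0],
    [-4, 0, 0, 0, 0, 0],
  ],
)

```text
clock: 5.15
tcp_pos: [0.5239, 0.0446, 0.1225]
tool_rot: [0.538, -0.537, -0.46, 0.459]
ft_force: [-0.5, 3.1, -1.1]
opening: 0.0007
```

```bash
python3 go.py
```

```text
t 5.15 tip(seat mm) [-20.  145.5 -15.6] F seat [-1.3  3.  -0.6] q [ 0.1   0.68 -0.43  2.17  0.68  0.42  0.54] open 0.0007
```

jog_arm(
  series=[
    [-2, 0, 0, 0, 0, 0],
    [-4, 0, 0, 0, 0, 0],
    [-6, 0, 0, 0, 0, 0],
    [-8, 0, 0, 0, 0, 0],
    [-10, 0, 0, 0, 0, 0],
    [-12, 0, 0, 0, 0, 0],
  ],
)

```text
clock: 5.75
tcp_pos: [0.522, 0.0327, 0.1225]
tool_rot: [0.538, -0.537, -0.46, 0.459]
ft_force: [-0.2, 2.3, -0.2]
opening: 0.0004
```

jog_arm(
  series=[
    [-2, 0, 0, 0, 0, 0],
    [-4, 0, 0, 0, 0, 0],
    [-6, 0, 0, 0, 0, 0],
    [-8, 0, 0, 0, 0, 0],
    [-10, 0, 0, 0, 0, 0],
  ],
)

```text
clock: 6.25
tcp_pos: [0.5203, 0.0227, 0.1225]
tool_rot: [0.538, -0.537, -0.46, 0.459]
ft_force: [-1.2, 2.9, 0.6]
opening: 0.0003
```

```bash
python3 go.py;python3 cap.py w4 wrist;python3 cap.py t4 top;python3 - <<'E'
from h import *
r=load("t4");cv2.imwrite("pics/t4c.png",cv2.resize(r["img"][205:295,310:430],None,fx=6,fy=6,interpolation=cv2.INTER_CUBIC))
E
```

```text
t 6.25 tip(seat mm) [-20.  123.3 -15.6] F seat [-1.2  2.7  1.2] q [ 0.14  0.67 -0.43  2.18  0.69  0.42  0.57] open 0.0003
6.25 [0.5203 0.0227 0.1225] [ 0.5383 -0.5373 -0.4597  0.4586] [-1.2   2.91  0.57] [ 0.14  0.67 -0.43  2.18  0.69  0.42  0.57] 0.0003077455404471164
6.3 [0.5202 0.0222 0.1224] [ 0.5383 -0.5374 -0.4594  0.4586] [-1.93  1.62  0.35] [ 0.14  0.67 -0.43  2.18  0.69  0.42  0.57] 0.0005701905854267368
```

View pics/w4.png

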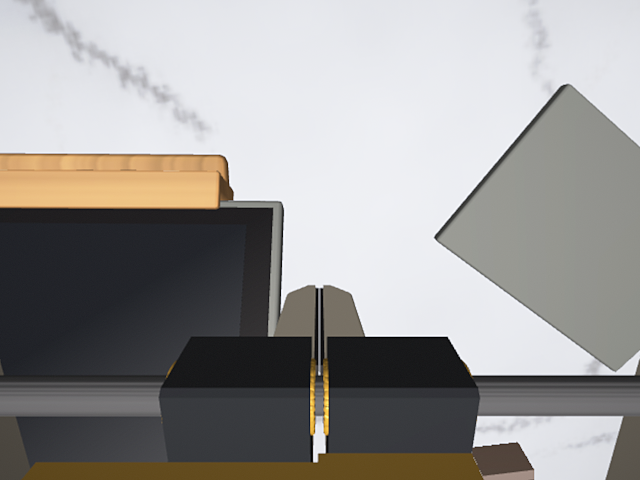

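View pics/t4c.png

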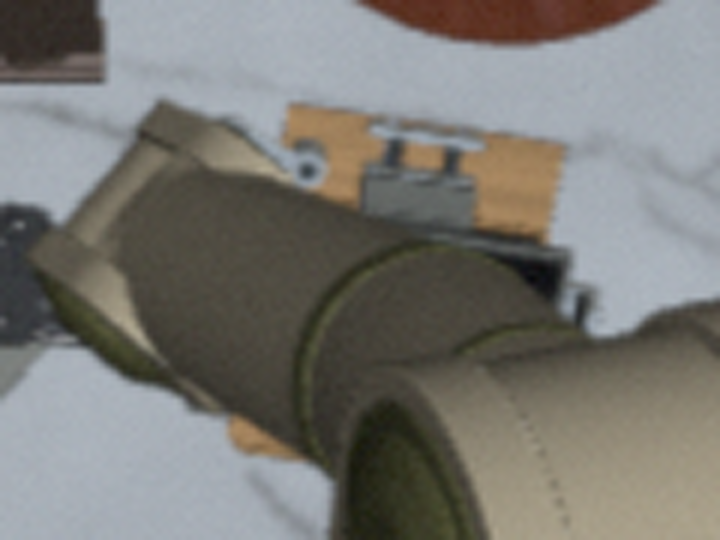

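jog_arm(
  series=[
    [-1, 0, 0, 0, 0, 0],
    [-2, 0, 0, 0, 0, 0],
    [-3, 0, 0, 0, 0, 0],
    [-4, 0, 0, 0, 0, 0],
    [-5, 0, 0, 0, 0, 0],
  ],
)

```text
clock: 6.85
tcp_pos: [0.5195, 0.0174, 0.1224]
tool_rot: [0.538, -0.537, -0.459, 0.459]
ft_force: [-1.1, 3.6, 0.6]
opening: 0.0005
```

jog_arm(
  series=[
    [-1, 0, 0, 0, 0, 0],
    [-2, 0, 0, 0, 0, 0],
  ],
)

```text
clock: 7.05
tcp_pos: [0.5191, 0.0154, 0.1224]
tool_rot: [0.538, -0.537, -0.459, 0.459]
ft_force: [-0.8, 4.0, 1.0]
opening: 0.0004
```

jog_arm(
  series=[
    [-1, 0, 0, 0, 0, 0],
    [-2, 0, 0, 0, 0, 0],
  ],
)

```text
clock: 7.25
tcp_pos: [0.5188, 0.0133, 0.1224]
tool_rot: [0.538, -0.537, -0.459, 0.459]
ft_force: [-1.2, 3.5, 1.6]
opening: 0.0002
```

jog_arm(
  series=[
    [-1, 0, 0, 0, 0, 0],
  ],
)

```text
clock: 7.35
tcp_pos: [0.5186, 0.0123, 0.1224]
tool_rot: [0.538, -0.537, -0.46, 0.459]
ft_force: [-1.2, 4.3, 0.9]
opening: 0.0002
```

jog_arm(
  series=[
    [-1, 0, 0, 0, 0, 0],
  ],
)

```text
clock: 7.45
tcp_pos: [0.5186, 0.0119, 0.1225]
tool_rot: [0.538, -0.537, -0.46, 0.458]
ft_force: [-1.4, 8.3, 1.1]
opening: 0.0002
```

jog_arm(
  series=[
    [-0.5, 0, 0, 0, 0, 0],
  ],
)

```text
clock: 7.55
tcp_pos: [0.5186, 0.012, 0.1225]
tool_rot: [0.538, -0.537, -0.461, 0.458]
ft_force: [-2.1, 5.6, 0.3]
opening: 0.0002
```

jog_arm(
  series=[
    [-1, 0, 0, 0, 0, 0],
    [-1, 0, 0, 0, 0, 0],
  ],
)

```text
clock: 7.75
tcp_pos: [0.5185, 0.0119, 0.1226]
tool_rot: [0.539, -0.536, -0.461, 0.458]
ft_force: [-0.2, 6.8, -0.1]
opening: 0.0001
```

```bash
python3 go.py
```

```text
t 7.75 tip(seat mm) [-20.  112.6 -15.5] F seat [-1.2  6.7  0.5] q [ 0.17  0.67 -0.43  2.19  0.69  0.41  0.59] open 0.0001
```

jog_arm(
  series=[
    [4, 0, 0, 0, 0, 0],
    [10, 0, 0, 0, 0, 0],
    [20, 0, 0, 0, 0, 0],
    [20, -25, 0, 0, 0, 0],
    [20, -60, 0, 0, 0, 0],
    [20, -100, 0, 0, 0, 0],
    [0, -140, -20, 0, 0, 0],
    [-20, -180, -50, 0, 0, 0],
    [-50, -190, -70, 0, 0, 0],
    [-50, -190, -70, 0, 0, 0],
  ],
)

```text
clock: 8.75
tcp_pos: [0.5822, -0.0541, 0.3142]
tool_rot: [-0.539, 0.539, 0.46, -0.455]
ft_force: [-0.6, 0.6, -0.4]
opening: 0.0002
```

```bash
python3 go.py 40 0 60; python3 cap.py w5 wrist
```

```text
t 8.75 tip(seat mm) [127.8  57.4 127. ] F seat [-0.8  0.5 -0. ] q [ 0.47  0.49 -0.69  1.89  0.39  0.89  1.  ] open 0.0002
shift [-57.7  97.3  51.2] turn [ 0.005 -0.003  0.004] tcp [ 0.523 -0.102  0.216]
8.75 [ 0.5822 -0.0541  0.3142] [-0.5385  0.5394  0.46   -0.4554] [-0.59  0.6  -0.36] [ 0.47  0.49 -0.69  1.89  0.39  0.89  1.  ] 0.0002188100974851803
```

View pics/w5.png

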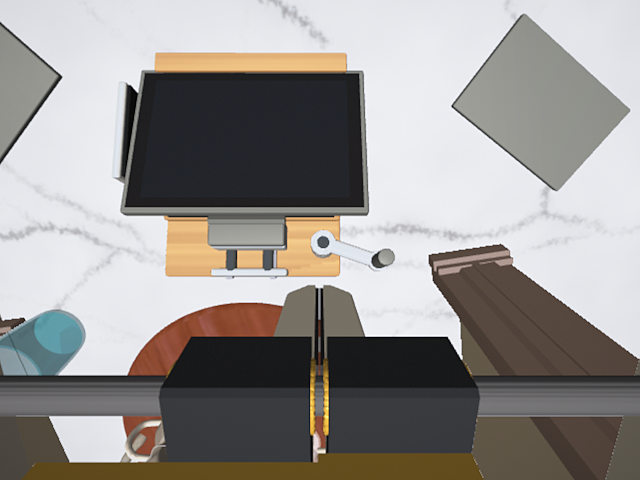

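jog_arm(
  series=[
    [-14, 24, 13, 0, 0, 0],
    [-29, 49, 26, 0, 0, 0],
    [-43, 73, 38, 0, 0, 0],
    [-58, 97, 51, 0.005, -0.003, 0.004],
    [-58, 106, 47, 0.005, -0.003, 0.004],
    [-58, 115, 43, 0.005, -0.003, 0.004],
    [-58, 121, 40, 0.005, -0.003, 0.004],
    [-58, 121, 40, 0.005, -0.003, 0.004],
  ],
)

```text
clock: 9.6
tcp_pos: [0.5332, -0.1009, 0.1911]
tool_rot: [0.539, -0.536, -0.459, 0.46]
ft_force: [-0.2, -0.1, -0.2]
opening: 0.0003
```

```bash
python3 go.py 40 0 24; python3 cap.py w6 wrist
```

```text
t 9.6 tip(seat mm) [38.   3.3 33. ] F seat [-0.3 -0.1 -0.1] q [ 0.48  0.6  -0.57  2.09  0.56  0.61  0.93] open 0.0003
shift [-3.2  7.3 -5.4] turn [-0.003  0.003  0.002] tcp [ 0.538 -0.105  0.184]
9.6 [ 0.5332 -0.1009  0.1911] [ 0.5386 -0.5364 -0.4594  0.4596] [-0.23 -0.09 -0.17] [ 0.48  0.6  -0.57  2.09  0.56  0.61  0.93] 0.00032389225301055857
```

View pics/w6.png

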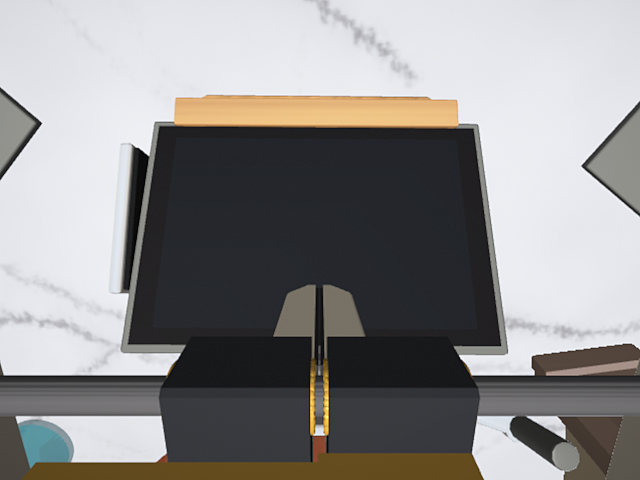

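jog_arm(
  series=[
    [-2, 2, -2, 0, 0, 0],
    [-3, 4, -3, 0, 0, 0],
    [-3, 5.5, -4, 0, 0, 0],
  ],
)

```text
clock: 9.95
tcp_pos: [0.5366, -0.1049, 0.1863]
tool_rot: [0.538, -0.537, -0.459, 0.459]
ft_force: [-2.4, 0.3, 8.6]
opening: 0.0005
```

jog_arm(
  series=[
    [0, 1, -0.4, 0, 0, 0],
    [0, 2, -0.8, 0, 0, 0],
  ],
)

```text
clock: 10.15
tcp_pos: [0.5374, -0.105, 0.185]
tool_rot: [0.538, -0.537, -0.459, 0.459]
ft_force: [-3.5, 0.1, 10.9]
opening: 0.0004
```

jog_arm(
  series=[
    [0, 1, -0.4, 0, 0, 0],
    [0, 2, -0.8, 0, 0, 0],
  ],
)

```text
clock: 10.35
tcp_pos: [0.538, -0.105, 0.1839]
tool_rot: [0.538, -0.537, -0.459, 0.459]
ft_force: [-3.7, 0.5, 12.1]
opening: 0.0003
```

```bash
python3 go.py
```

```text
t 10.35 tip(seat mm) [40.  -0.1 24.1] F seat [ 1.7 -0.1 12.5] q [ 0.48  0.61 -0.56  2.08  0.57  0.6   0.92] open 0.0003
```

jog_arm(
  series=[
    [0, 1, -0.4, 0, 0, 0],
    [0, 2, -0.8, 0, 0, 0],
  ],
)

```text
clock: 10.55
tcp_pos: [0.5386, -0.1051, 0.1828]
tool_rot: [0.538, -0.538, -0.459, 0.459]
ft_force: [0.9, 0.1, 0.3]
opening: 0.0003
```

jog_arm(
  series=[
    [0, 1, -0.4, 0, 0, 0],
    [0, 2, -0.8, 0, 0, 0],
  ],
)

```text
clock: 10.75
tcp_pos: [0.5395, -0.1053, 0.181]
tool_rot: [-0.538, 0.538, 0.459, -0.459]
ft_force: [0.4, 0.2, -0.3]
opening: 0.0005
```

jog_arm(
  series=[
    [0, 1, -0.4, 0, 0, 0],
    [0, 2, -0.8, 0, 0, 0],
  ],
)

```text
clock: 10.95
tcp_pos: [0.5404, -0.1055, 0.1788]
tool_rot: [-0.538, 0.538, 0.459, -0.459]
ft_force: [0.4, 0.7, 0.3]
opening: 0.0004
```

```bash
python3 go.py
```

```text
t 10.95 tip(seat mm) [40.1 -0.2 18.5] F seat [0.4 0.8 0.2] q [ 0.47  0.62 -0.55  2.08  0.58  0.59  0.92] open 0.0004
```

jog_arm(
  series=[
    [0, 1, -0.4, 0, 0, 0],
    [0, 2, -0.8, 0, 0, 0],
    [0, 3, -1.3, 0, 0, 0],
    [0, 4, -1.7, 0, 0, 0],
  ],
)

```text
clock: 11.35
tcp_pos: [0.5421, -0.1057, 0.1747]
tool_rot: [-0.538, 0.538, 0.459, -0.459]
ft_force: [0.0, -0.2, -0.4]
opening: 0.0007
```

jog_arm(
  series=[
    [0, 1, -0.4, 0, 0, 0],
    [0, 2, -0.8, 0, 0, 0],
  ],
)

```text
clock: 11.55
tcp_pos: [0.5428, -0.1059, 0.1725]
tool_rot: [-0.538, 0.538, 0.459, -0.459]
ft_force: [0.8, 0.2, 1.2]
opening: 0.0002
```

jog_arm(
  series=[
    [0, 1, -0.4, 0, 0, 0],
    [0, 2, -0.8, 0, 0, 0],
  ],
)

```text
clock: 11.75
tcp_pos: [0.5435, -0.1059, 0.1707]
tool_rot: [-0.538, 0.538, 0.459, -0.459]
ft_force: [-3.1, 0.8, 13.0]
opening: 0.0005
```

jog_arm(
  series=[
    [0, 1, -0.4, 0, 0, 0],
  ],
)

```text
clock: 11.85
tcp_pos: [0.5437, -0.1059, 0.1704]
tool_rot: [-0.538, 0.538, 0.459, -0.46]
ft_force: [-6.5, 1.1, 22.2]
opening: 0.0003
```

```bash
python3 go.py
```

```text
t 11.85 tip(seat mm) [39.5 -0.2  9.5] F seat [ 3.4  0.1 22.9] q [ 0.46  0.64 -0.54  2.08  0.59  0.58  0.91] open 0.0003
```

jog_arm(
  series=[
    [0, -5, 2, 0, 0, 0],
    [0, -20, 8, 0, 0, 0],
    [0, -45, 10, 0, 0, 0],
    [0, -80, 0, 0, 0, 0],
    [0, -110, -20, 0, 0, 0],
    [0, -140, -40, 0, 0, 0],
    [0, -150, -45, 0, 0, 0],
    [0, -150, -45, 0, 0, 0],
  ],
)

```text
clock: 12.65
tcp_pos: [0.5886, -0.1127, 0.322]
tool_rot: [-0.537, 0.539, 0.459, -0.459]
ft_force: [-0.2, -0.5, -0.7]
opening: 0.0005
```

```bash
python3 go.py; python3 cap.py w7 wrist; python3 - <<'E'
from go import *
r=load("w7");P=(pts(r,(r["p"],r["q"]))-p)@A*1e3
K=r["intrinsics"];he=r["hand_eye"];Rt=rot(r["q"])
def px(X):
    w=p+A@np.array(X)/1e3;c=(Rt.T@(w-r["p"])-he[:3,3])@he[:3,:3];return c[:2]/c[2]*K[0,0]+K[:2,2]
img=r["img"].copy()
for X in[(-65,-95,5),(-65,95,5),(65,95,5),(65,-95,5),(85,60,16),(60.5,0,10.5)]:
    cv2.circle(img,tuple(px(X).round().astype(int).tolist()),2,(0,0,255),1);print(X,px(X).round(1))
cv2.imwrite("pics/w7o.png",img)
m=((abs(P[...,0]+10)<45)&(abs(P[...,1])<80)&(abs(P[...,2]-5)<20));Q=P[m]
c=np.linalg.lstsq(np.c_[Q[:,:2],np.ones(len(Q))],Q[:,2],rcond=None)[0];print("plane",c.round(4),len(Q))
u,v=px((98,101,50)).round().astype(int)
m=(P[...,2]>42)&(P[...,2]<65)&(np.hypot(P[...,0]-85,P[...,1]-60)<65)
print("peg",P[m].mean(0).round(1),m.sum())
E
```

```text
t 12.65 tip(seat mm) [145.    0.2 127.5] F seat [-0.4 -0.5 -0.6] q [ 0.56  0.5  -0.69  1.85  0.4   0.93  1.11] open 0.0005
12.65 [ 0.5886 -0.1127  0.322 ] [-0.537   0.5387  0.4591 -0.459 ] [-0.22 -0.48 -0.68] [ 0.56  0.5  -0.69  1.85  0.4   0.93  1.11] 0.0005208274757666449
(-65, -95, 5) [210.5  50.9]
(-65, 95, 5) [431.1  51. ]
(65, 95, 5) [437.2 198.4]
(65, -95, 5) [204.3 198.2]
(85, 60, 16) [397.6 220. ]
(60.5, 0, 10.5) [320.7 191.1]
plane [ 1.2000e-03 -1.9000e-03  5.7083e+00] 19176
peg [100.4 100.5  49.4] 288
```

View pics/w7o.png

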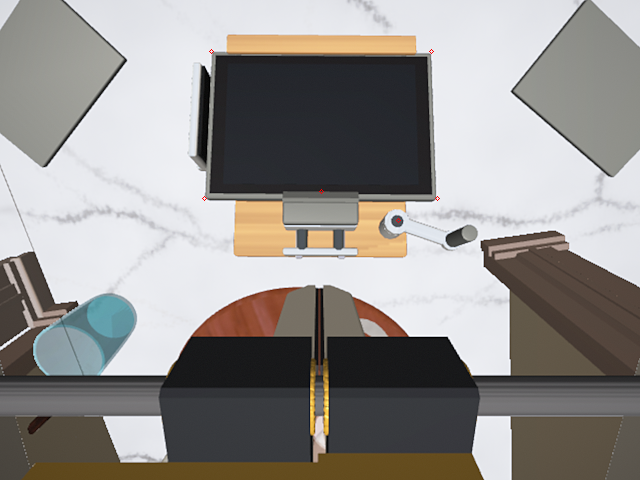

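```bash
python3 - <<'E'
from h import *
for n in("w1","w5","w7","scene0","top0"):
    r=load(n);P=pts(r,(r["p"],r["q"]) if "p" in r else None)
    if n[0]=="w": P=P[:285]   # no gripper
    m=(P[...,0]>.62)&(P[...,0]<.9)&(P[...,1]>-.3)&(P[...,1]<.15)&(P[...,2]>.12)&(P[...,2]<.5)
    Q=P[m]
    print(n,len(Q))
    for x in np.arange(.62,.9,.03):
        for y in np.arange(-.3,.15,.05):
            k=(Q[:,0]>x)&(Q[:,0]<=x+.03)&(Q[:,1]>y)&(Q[:,1]<=y+.05)
            if k.sum()>3: print("  %.2f %.2f n%d z %.2f-%.2f"%(x,y,k.sum(),Q[k,2].min(),Q[k,2].max()))
E
python3 go.py 128 119 45 0.57; python3 go.py 120 115 26 0.57
```

```text
w1 0
w5 0
w7 106
  0.65 0.05 n42 z 0.12-0.13
  0.65 0.10 n64 z 0.12-0.13
scene0 5553
  0.65 0.05 n1246 z 0.12-0.50
  0.65 0.10 n1436 z 0.12-0.50
  0.68 -0.30 n24 z 0.32-0.34
  0.68 -0.05 n36 z 0.32-0.34
  0.68 -0.00 n27 z 0.32-0.34
  0.68 0.05 n6 z 0.19-0.40
  0.68 0.10 n171 z 0.12-0.50
  0.71 -0.30 n74 z 0.32-0.35
  0.71 -0.05 n106 z 0.32-0.34
  0.71 -0.00 n102 z 0.32-0.34
  0.71 0.10 n59 z 0.32-0.34
  0.74 -0.30 n38 z 0.34-0.34
  0.74 -0.05 n67 z 0.34-0.34
  0.74 -0.00 n36 z 0.34-0.34
  0.74 0.10 n99 z 0.12-0.50
  0.77 -0.30 n22 z 0.34-0.34
  0.77 -0.25 n119 z 0.42-0.50
  0.77 -0.20 n39 z 0.47-0.50
  0.77 -0.10 n5 z 0.34-0.34
  0.77 -0.05 n63 z 0.34-0.35
  0.77 -0.00 n15 z 0.34-0.34
  0.77 0.10 n370 z 0.12-0.50
  0.80 -0.30 n34 z 0.34-0.50
  0.80 -0.25 n71 z 0.41-0.50
  0.80 -0.10 n13 z 0.34-0.34
  0.80 -0.05 n60 z 0.34-0.34
  0.80 0.10 n346 z 0.12-0.50
  0.83 -0.30 n4 z 0.34-0.34
  0.83 -0.15 n6 z 0.13-0.14
  0.83 -0.10 n45 z 0.12-0.35
  0.83 -0.05 n38 z 0.34-0.35
  0.83 0.10 n298 z 0.12-0.50
  0.86 -0.30 n4 z 0.49-0.50
  0.86 -0.15 n6 z 0.13-0.14
  0.86 -0.10 n37 z 0.13-0.34
  0.
[... 1200 characters left out ...]
33-0.35
  0.77 0.05 n48 z 0.33-0.35
  0.80 -0.30 n97 z 0.33-0.35
  0.80 -0.25 n53 z 0.34-0.36
  0.80 -0.20 n55 z 0.33-0.38
  0.80 -0.15 n97 z 0.33-0.35
  0.80 -0.10 n99 z 0.33-0.35
  0.80 -0.05 n113 z 0.34-0.35
  0.80 -0.00 n93 z 0.33-0.35
  0.80 0.05 n27 z 0.33-0.35
t 12.7 tip(seat mm) [ 1.431e+02 -1.000e-01  1.267e+02] F seat [-0.5 -0.2 -0.3] q [ 0.56  0.51 -0.69  1.85  0.4   0.93  1.11] open 0.0007
shift [119.   80.2 -21.1] turn [-0.001 -0.568 -0.002] tcp [0.627 0.001 0.24 ]
t 12.7 tip(seat mm) [ 1.431e+02 -1.000e-01  1.267e+02] F seat [-0.5 -0.2 -0.3] q [ 0.56  0.51 -0.69  1.85  0.4   0.93  1.11] open 0.0007
shift [115.  100.8 -21.8] turn [-0.001 -0.568 -0.002] tcp [ 0.627 -0.003  0.219]
```

```bash
for a in "90 100 75" "116 113 58" "116 113 24"; do python3 go.py $a 0.57 12 | tail -1; done
```

```text
shift [100.1  71.   43.6] turn [-0.205 -0.566  0.058] tcp [ 0.56  -0.007  0.249]
shift [113.1  75.3  12.8] turn [-0.205 -0.566  0.058] tcp [0.592 0.001 0.245]
shift [113.1 106.2  -1.6] turn [-0.205 -0.566  0.058] tcp [ 0.607 -0.001  0.214]
```

jog_arm(
  series=[
    [14, 10, 10, -0.03, -0.08, 0.01],
    [30, 20, 20, -0.07, -0.18, 0.02],
    [48, 32, 28, -0.1, -0.28, 0.03],
    [66, 46, 36, -0.14, -0.38, 0.04],
    [84, 60, 42, -0.175, -0.48, 0.05],
    [100, 71, 44, -0.205, -0.566, 0.058],
    [100, 71, 44, -0.205, -0.566, 0.058],
    [100, 71, 44, -0.205, -0.566, 0.058],
  ],
)

```text
clock: 13.5
tcp_pos: [0.5585, -0.0073, 0.2484]
tool_rot: [-0.319, 0.452, 0.618, -0.559]
ft_force: [0.5, -0.5, 0.3]
opening: 0.0005
```

```bash
for a in "116 113 58" "116 113 24"; do python3 go.py $a 0.57 12 ; done; python3 cap.py w8 wrist
```

```text
t 13.5 tip(seat mm) [88.  99.5 74.9] F seat [ 0.7 -0.4  0. ] q [ 0.37  0.5  -0.68  2.12  0.79  0.55  1.1 ] open 0.0005
shift [ -5.3  10.1 -33.3] turn [-0.003 -0.001  0.001] tcp [0.592 0.001 0.245]
t 13.5 tip(seat mm) [88.  99.5 74.9] F seat [ 0.7 -0.4  0. ] q [ 0.37  0.5  -0.68  2.12  0.79  0.55  1.1 ] open 0.0005
shift [ -9.5  43.2 -39.8] turn [-0.003 -0.001  0.001] tcp [ 0.607 -0.001  0.214]
13.5 [ 0.5585 -0.0073  0.2484] [-0.3191  0.4523  0.6178 -0.5586] [ 0.5  -0.47  0.32] [ 0.37  0.5  -0.68  2.12  0.79  0.55  1.1 ] 0.0005044941486164206
```

View pics/w8.png

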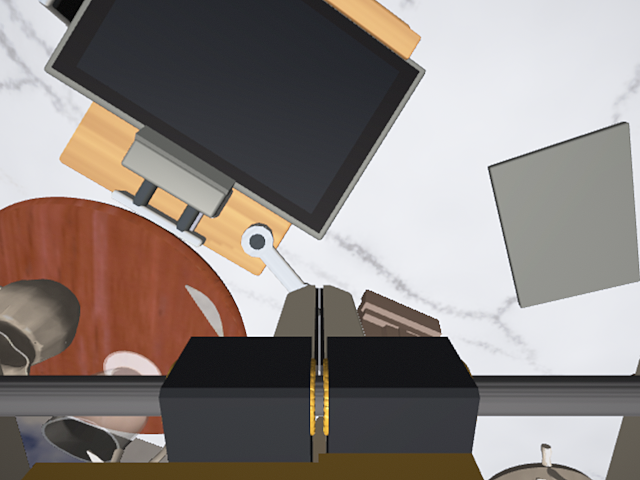

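jog_arm(
  series=[
    [-2, 3, -12, 0, 0, 0],
    [-4, 7, -24, 0, 0, 0],
    [-5, 10, -33, 0, 0, 0],
    [-6, 18, -35, 0, 0, 0],
    [-7, 26, -36, 0, 0, 0],
  ],
)

```text
clock: 14.05
tcp_pos: [0.5999, -0.0007, 0.2297]
tool_rot: [-0.319, 0.453, 0.618, -0.558]
ft_force: [-0.7, -0.2, -0.2]
opening: 0.0008
```

jog_arm(
  series=[
    [-1, 6, -2, 0, 0, 0],
    [-2, 12, -3, 0, 0, 0],
    [-2.5, 17, -4, 0, 0, 0],
    [-2.5, 17, -4, 0, 0, 0],
  ],
)

```text
clock: 14.45
tcp_pos: [0.6078, -0.0021, 0.2133]
tool_rot: [-0.32, 0.453, 0.617, -0.558]
ft_force: [-0.8, 0.9, -0.1]
opening: 0.0003
```

```bash
python3 go.py 116 113 24 0.57 12 ; python3 cap.py w9 wrist; python3 cap.py t9 top;python3 - <<'E'
from h import *
r=load("t9");cv2.imwrite("pics/t9c.png",cv2.resize(r["img"][195:295,300:420],None,fx=6,fy=6,interpolation=cv2.INTER_CUBIC))
E
```

```text
t 14.45 tip(seat mm) [116.6 112.5  22.8] F seat [-0.9  0.8  0.4] q [ 0.31  0.6  -0.62  2.05  0.85  0.55  1.06] open 0.0003
shift [ 0.9 -1.   0.7] turn [-0.003 -0.002  0.001] tcp [ 0.607 -0.001  0.214]
14.45 [ 0.6078 -0.0021  0.2133] [-0.3196  0.4527  0.6175 -0.5582] [-0.84  0.95 -0.05] [ 0.31  0.6  -0.62  2.05  0.85  0.55  1.06] 0.00033715065300847936
14.5 [ 0.6078 -0.002   0.2137] [-0.3194  0.4528  0.6176 -0.5581] [-0.58  0.18  0.45] [ 0.31  0.6  -0.62  2.05  0.85  0.55  1.06] 0.00038329988100114484
```

View pics/w9.png

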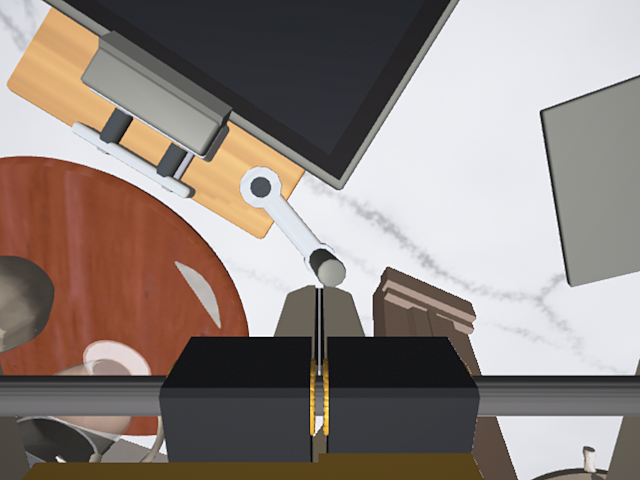

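View pics/t9c.png

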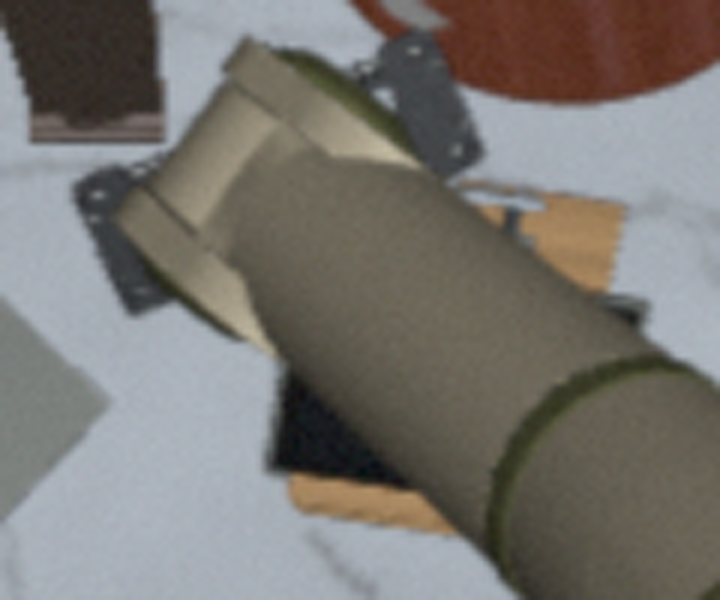

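```bash
cat > arc.py <<'E'
from go import *
import sys
def arc(a0,a1,n,d=13.5,phi=.57):
    s,Rt,tip=now();c=(tip-p)@A*1e3
    for a in np.linspace(a0,a1,n):
        X=np.array([85-45*np.cos(a)+d*np.cos(phi),60+45*np.sin(a)+d*np.sin(phi),23])
        print(round(a,2),X.round(1),"shift",((A@(X-c))@Rt).round(1))
if __name__=="__main__": show();arc(*[float(x) for x in sys.argv[1:3]],int(sys.argv[3]))
E
python3 arc.py 1.9 1.0 10
```

```text
t 14.55 tip(seat mm) [117.  112.7  23.5] F seat [-0.5  0.2  0.5] q [ 0.31  0.59 -0.62  2.05  0.85  0.55  1.06] open 0.0005
1.9 [110.9 109.9  23. ] shift [0.8 1.8 6.4]
1.8 [106.6 111.1  23. ] shift [4.1 2.8 9.3]
1.7 [102.2 111.9  23. ] shift [ 7.1  3.8 12.5]
1.6 [ 97.7 112.3  23. ] shift [ 9.7  4.8 15.9]
1.5 [ 93.2 112.2  23. ] shift [12.   5.9 19.7]
1.4 [ 88.7 111.6  23. ] shift [13.9  6.9 23.6]
1.3 [ 84.3 110.6  23. ] shift [15.3  7.9 27.8]
1.2 [ 80.1 109.2  23. ] shift [16.4  8.8 32. ]
1.1 [ 76.  107.4  23. ] shift [17.   9.8 36.4]
1.0 [ 72.1 105.2  23. ] shift [17.1 10.7 40.8]
```

jog_arm(
  series=[
    [0.8, 1.8, 6.4, 0, 0, 0],
    [4, 2.8, 9.3, 0, 0, 0],
    [7, 3.8, 12.5, 0, 0, 0],
    [9.7, 4.8, 15.9, 0, 0, 0],
    [12, 5.9, 19.7, 0, 0, 0],
  ],
)

```text
clock: 15.05
tcp_pos: [0.5866, 0.0019, 0.2036]
tool_rot: [-0.319, 0.453, 0.618, -0.558]
ft_force: [1.6, 3.9, 0.6]
opening: 0.0007
```

```bash
python3 arc.py 1.4 0.4 11; python3 cap.py w10 wrist
```

```text
t 15.05 tip(seat mm) [ 93.  113.2  23.2] F seat [1.2 4.1 0.1] q [ 0.28  0.58 -0.59  2.1   0.89  0.5   1.  ] open 0.0007
1.4 [ 88.7 111.6  23. ] shift [0.9 1.2 4.4]
1.3 [ 84.3 110.6  23. ] shift [2.3 2.2 8.5]
1.2 [ 80.1 109.2  23. ] shift [ 3.4  3.1 12.8]
1.1 [ 76.  107.4  23. ] shift [ 4.   4.1 17.1]
1.0 [ 72.1 105.2  23. ] shift [ 4.2  4.9 21.5]
0.9 [ 68.4 102.5  23. ] shift [ 3.9  5.8 25.9]
0.8 [65.  99.6 23. ] shift [ 3.1  6.5 30.3]
0.7 [61.9 96.3 23. ] shift [ 2.   7.2 34.6]
0.6 [59.2 92.7 23. ] shift [ 0.4  7.8 38.8]
0.5 [56.9 88.9 23. ] shift [-1.6  8.4 42.8]
0.4 [54.9 84.8 23. ] shift [-4.   8.8 46.5]
15.05 [0.5866 0.0019 0.2036] [-0.319   0.4527  0.6183 -0.5577] [1.64 3.92 0.62] [ 0.28  0.58 -0.59  2.1   0.89  0.5   1.  ] 0.0007138012991844627
```

View pics/w10.png

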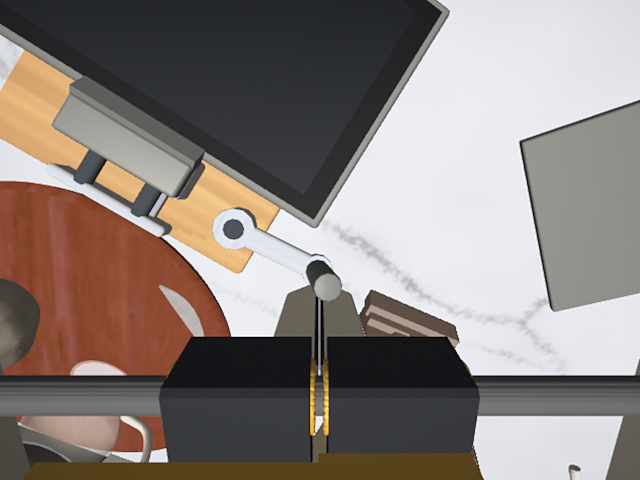

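The lever has turned to about a≈1.5, and its peg (325,280) is still centred on the finger face. I'll continue along the arc.

jog_arm(
  series=[
    [0.9, 1.2, 4.4, 0, 0, 0],
    [2.3, 2.2, 8.5, 0, 0, 0],
    [3.4, 3.1, 12.8, 0, 0, 0],
    [4, 4.1, 17.1, 0, 0, 0],
    [4.2, 4.9, 21.5, 0, 0, 0],
    [3.9, 5.8, 25.9, 0, 0, 0],
    [3.1, 6.5, 30.3, 0, 0, 0],
  ],
)

```text
clock: 15.8
tcp_pos: [0.5581, -0.0081, 0.1911]
tool_rot: [-0.319, 0.452, 0.618, -0.558]
ft_force: [1.8, 1.6, -0.1]
opening: 0.0007
```

```bash
python3 arc.py 0.7 -0.1 9; python3 cap.py w11 wrist
```

```text
t 15.8 tip(seat mm) [63.5 98.7 23. ] F seat [ 1.3  1.8 -0.7] q [ 0.27  0.57 -0.54  2.17  0.96  0.43  0.93] open 0.0007
0.7 [61.9 96.3 23. ] shift [-1.2  0.4  2.6]
0.6 [59.2 92.7 23. ] shift [-2.8  1.   6.7]
0.5 [56.9 88.9 23. ] shift [-4.8  1.6 10.7]
0.4 [54.9 84.8 23. ] shift [-7.2  2.  14.5]
0.3 [53.4 80.6 23. ] shift [-9.9  2.4 18.1]
0.2 [52.3 76.2 23. ] shift [-13.    2.6  21.3]
0.1 [51.6 71.8 23. ] shift [-16.4   2.8  24.3]
0.0 [51.4 67.3 23. ] shift [-20.1   2.8  26.9]
-0.1 [51.6 62.8 23. ] shift [-24.    2.8  29.1]
15.8 [ 0.5581 -0.0081  0.1911] [-0.3193  0.4524  0.6178 -0.5583] [ 1.76  1.56 -0.09] [ 0.27  0.57 -0.54  2.17  0.96  0.43  0.93] 0.0006784794155352173
```

View pics/w11.png

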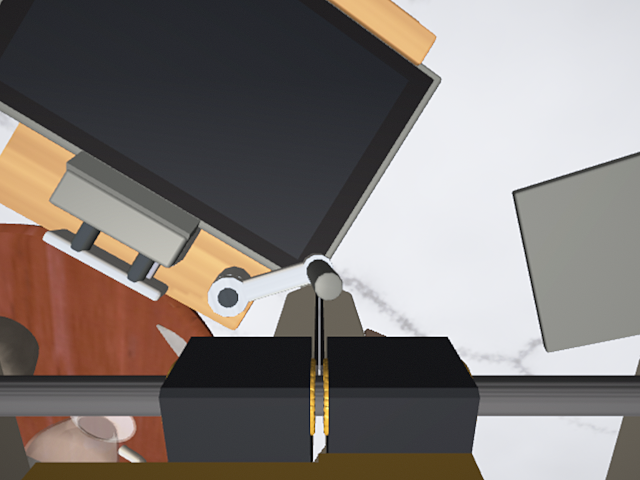

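jog_arm(
  series=[
    [-1.2, 0.4, 2.6, 0, 0, 0],
    [-2.8, 1, 6.7, 0, 0, 0],
    [-4.8, 1.6, 10.7, 0, 0, 0],
    [-7.2, 2, 14.5, 0, 0, 0],
    [-9.9, 2.4, 18.1, 0, 0, 0],
    [-13, 2.6, 21.3, 0, 0, 0],
  ],
)

```text
clock: 16.45
tcp_pos: [0.5437, -0.0296, 0.186]
tool_rot: [-0.32, 0.452, 0.617, -0.559]
ft_force: [0.9, 2.6, 0.1]
opening: 0.0004
```

```bash
python3 arc.py 0.1 -0.1 3; python3 cap.py w12 wrist
```

```text
t 16.45 tip(seat mm) [51.6 75.1 23. ] F seat [ 0.4  2.7 -0.1] q [ 0.3   0.56 -0.52  2.21  0.99  0.39  0.93] open 0.0004
0.1 [51.6 71.8 23. ] shift [-2.8  0.1  1.8]
0.0 [51.4 67.3 23. ] shift [-6.5  0.1  4.4]
-0.1 [51.6 62.8 23. ] shift [-10.4   0.1   6.6]
16.45 [ 0.5437 -0.0296  0.186 ] [-0.3195  0.4525  0.6174 -0.5586] [0.88 2.58 0.06] [ 0.3   0.56 -0.52  2.21  0.99  0.39  0.93] 0.00044936651995651424
```

View pics/w12.png

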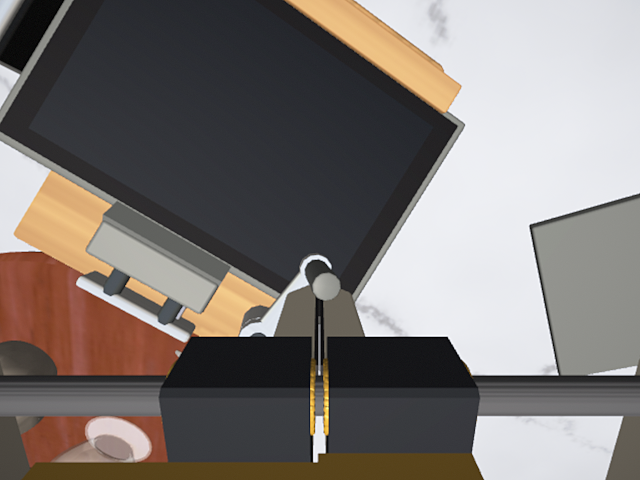

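jog_arm(
  series=[
    [-2.8, 0, 1.8, 0, 0, 0],
    [-4.6, 0, 3.1, 0, 0, 0],
    [-6.5, 0, 4.4, 0, 0, 0],
  ],
)

```text
clock: 16.8
tcp_pos: [0.5426, -0.0372, 0.1861]
tool_rot: [-0.319, 0.452, 0.618, -0.558]
ft_force: [2.8, 7.3, 0.2]
opening: 0.0007
```

jog_arm(
  series=[
    [-1.2, 0, 0.8, 0, 0, 0],
  ],
)

```text
clock: 16.9
tcp_pos: [0.543, -0.0378, 0.1864]
tool_rot: [-0.319, 0.452, 0.619, -0.557]
ft_force: [2.1, 3.7, 0.8]
opening: 0.0004
```

jog_arm(
  series=[
    [-1.2, 0, 0.8, 0, 0, 0],
  ],
)

```text
clock: 17.0
tcp_pos: [0.5432, -0.0386, 0.1867]
tool_rot: [-0.319, 0.452, 0.62, -0.557]
ft_force: [1.2, 4.1, 0.8]
opening: 0.0007
```

```bash
python3 go.py
```

```text
t 17.0 tip(seat mm) [52.9 66.7 23.2] F seat [0.9 4.2 0.5] q [ 0.32  0.56 -0.52  2.21  0.99  0.39  0.95] open 0.0007
```

jog_arm(
  series=[
    [-1.5, 0, 1, 0, 0, 0],
    [-2.5, 0, 1.6, 0, 0, 0],
  ],
)

```text
clock: 17.2
tcp_pos: [0.5436, -0.0406, 0.187]
tool_rot: [-0.318, 0.452, 0.621, -0.556]
ft_force: [3.8, 6.2, 0.5]
opening: 0.0002
```

jog_arm(
  series=[
    [-1, 0, 1.5, 0, 0, 0],
    [-1, 0, 2, 0, 0, 0],
  ],
)

```text
clock: 17.4
tcp_pos: [0.5435, -0.0415, 0.1873]
tool_rot: [-0.317, 0.452, 0.622, -0.555]
ft_force: [5.5, 5.9, -0.5]
opening: 0.0004
```

```bash
python3 go.py;python3 cap.py w13 wrist
```

```text
t 17.4 tip(seat mm) [54.2 64.2 23.4] F seat [ 3.8  6.7 -2.3] q [ 0.33  0.56 -0.53  2.21  1.    0.38  0.96] open 0.0004
17.4 [ 0.5435 -0.0415  0.1873] [-0.3175  0.452   0.6221 -0.5548] [ 5.47  5.92 -0.51] [ 0.33  0.56 -0.53  2.21  1.    0.38  0.96] 0.0004484092704885071
```

View pics/w13.png

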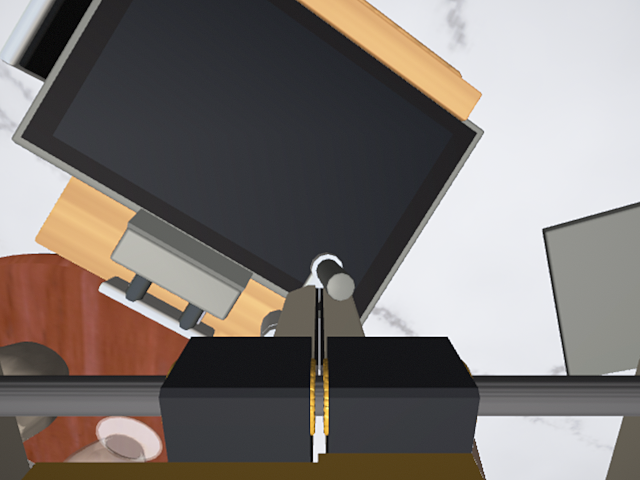

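jog_arm(
  series=[
    [0, 0, -4, 0, 0, 0],
    [0, 0, -8, 0, 0, 0],
    [0, -20, -8, 0, 0, 0],
    [0, -50, -8, 0, 0, 0],
    [-10, -80, -8, 0, 0.1, 0],
    [-30, -110, -15, 0.05, 0.25, 0],
    [-40, -120, -30, 0.1, 0.4, 0],
    [-40, -120, -30, 0.1, 0.4, 0],
  ],
)

```text
clock: 18.25
tcp_pos: [0.5629, -0.0641, 0.3164]
tool_rot: [-0.458, 0.539, 0.517, -0.482]
ft_force: [0.6, 0.0, 0.4]
opening: 0.0001
```

```bash
python3 go.py;python3 cap.py w14 wrist; python3 - <<'E'
from go import *
r=load("w14");P=(pts(r,(r["p"],r["q"]))-p)@A*1e3
m=(P[...,2]>42)&(P[...,2]<60)&(np.hypot(P[...,0]-85,P[...,1]-60)<65);m[290:]=0
c=P[m].mean(0);print("peg",c.round(1),m.sum(),"a",np.arctan2(c[1]-60,85-c[0]))
m=((abs(P[...,0]+10)<40)&(abs(P[...,1])<80)&(abs(P[...,2]-5)<20));m[290:]=0;Q=P[m]
print(np.linalg.lstsq(np.c_[Q[:,:2],np.ones(len(Q))],Q[:,2],rcond=None)[0].round(4),len(Q))
K=r["intrinsics"];he=r["hand_eye"];Rt=rot(r["q"])
img=r["img"].copy()
for X in[(-65,-95,5),(-65,95,5),(65,95,5),(65,-95,5),(85,60,16),(60.5,0,10.5),(40,60,50.5)]:
    w=p+A@np.array(X)/1e3;c=(Rt.T@(w-r["p"])-he[:3,3])@he[:3,:3];u=c[:2]/c[2]*K[0,0]+K[:2,2]
    cv2.circle(img,tuple(u.round().astype(int).tolist()),2,(0,0,255),1)
cv2.imwrite("pics/w14o.png",img)
E
```

```text
t 18.25 tip(seat mm) [122.1  41.9 132.8] F seat [0.7 0.1 0.1] q [ 0.51  0.44 -0.71  1.99  0.51  0.76  1.07] open 0.0001
18.25 [ 0.5629 -0.0641  0.3164] [-0.4575  0.5391  0.5173 -0.482 ] [0.58 0.   0.41] [ 0.51  0.44 -0.71  1.99  0.51  0.76  1.07] 0.00013757978265754975
peg [40.9 59.  49.7] 261 a -0.023195729134904013
[ 1.0000e-03 -2.1000e-03  5.7076e+00] 19470
```

View pics/w14o.png

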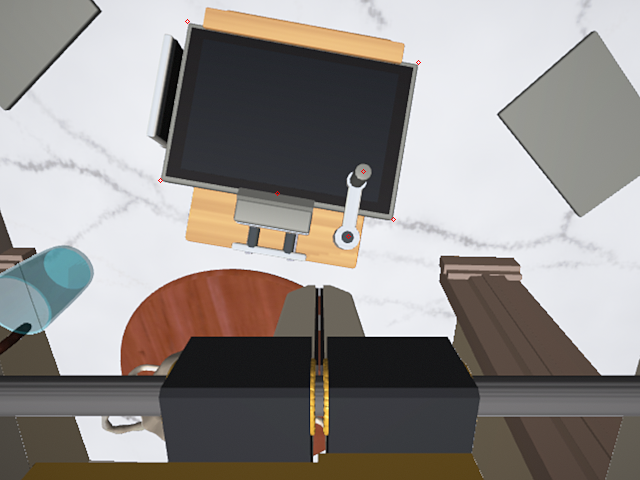

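```bash
python3 -c "
from bench import bot
print(bot.hand_in())"
```

```text
the job is handed in; nothing more can be done
None
```

I handed the job in at about 18 s with all three steps done in order: the tablet slid against the side stop, the jaw snapped over its upper edge, and the keeper lever shut. `hand_in()` gives no verdict, so this rests on my own checks.

- **Slide:** I pushed the tablet's left edge with the closed fingers at 2 to 4 N. It stopped at about 8 N, with the fingers 112.6 mm from the seat along the ledge, against the 112.5 mm expected.
- **Press:** The measured force on the face rose to about 12.5 N and dropped to zero at the snap. I then pressed to 23 N against the stand to be sure it was home.
- **Keeper:** I pushed the peg round its arc and measured the lever at -0.02 rad afterwards.
- **Final look:** The tablet lies flat within 0.003 rad, with its corners within a few pixels of the docked position. Its face measured 0.7 mm high, which is inside the 2 mm calibration error. The jaw overlaps its upper edge, and the gripper is clear of everything.

- **Position fit:** The camera image and the depth readings disagreed by about 3 mm in height when I located the stand. I raised the fit by 2.5 mm, and the contacts then agreed within 2 mm. The image fit also put the side stop about 4 mm off; the contact at 112.6 mm settled that.
- **Tilted approach:** My first approach, with the tool tilted 25°, stopped short near the wrist's limit. I used a near-upright tool after that.
- **Things to leave alone:** I kept clear of the mill, cup and glass and felt no contact, but did not measure their positions again at the end.

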